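# Point out the failed capacitor and its spare, then log it

### The job

Show the bench camera what has to be replaced: hold the fingertips about 2 cm straight above the middle of the bulged, copper-topped capacitor on the green circuit board for two seconds, then in the same way for two seconds above the matching blue spare capacitor in the grey tray, and then press the green button on the grey box all the way down to log the pair and let it come back up. Only point at the parts: touch nothing but the button and its box, leave everything where it is, and do not bring the fingertips low over any other capacitor on the way.

Things in the scene. Friction and masses are not known exactly. Their poses are not given: they have to be found in the camera images.
- board: Green circuit board lying flat on four short brass posts, fixed; 150 mm (its x) by 200 mm (its y), top face 10 mm above its origin, which is the centre of its underside at table level. Besides three capacitors it carries low parts up to 37 mm above the table (black finned heat sink, grey coil, yellow transformer, blue terminal strip).
- bad_cap: The failed capacitor: upright cylinder with a blue sleeve, 30 mm diameter, 45 mm high including a copper-brown bulged dome as its top; fixed on the board in any one of three places. Origin: centre of its underside, 10 mm above the table; z up.
- bad_cap_top (a point): The highest point, at the middle of the failed capacitor's copper dome, 45 mm above its underside (55 mm above the table).
- good_cap1: A healthy capacitor on the board: blue sleeve, flat silver top with a cross mark, 30 mm diameter, 40 mm high, fixed. Origin: centre of its underside, 10 mm above the table. Not to be pointed at.
- good_cap2: A second healthy capacitor on the board, identical to good_cap1. Not to be pointed at.
- tray: Grey open stock tray, fixed; 90 mm (its x) by 200 mm (its y), walls 18 mm high and 4 mm thick, floor 4 mm thick, two cross walls making three compartments side by side along its y. Origin: centre of its underside at table level.
- spare_cap: The spare: loose upright cylinder with blue sleeve and flat silver top, 30 mm diameter, 40 mm high, 45 g, standing in one of the three compartments. Origin: centre of its underside, 4 mm above the table.
- spare_cap_top (a point): Middle of the spare's flat top, 40 mm above its underside (44 mm above the table).
- black_cap: A different, black-sleeved loose capacitor, 24 mm diameter, 35 mm high, in another compartment. Origin: centre of its underside. Not to be pointed at.
- film_cap: An orange loose box-shaped film capacitor, 22 x 34 x 30 mm high, in another compartment. Origin: centre of its underside. Not to be pointed at.
- log_box: Grey control box, fixed, 66 x 66 mm and 30 mm high, with the green log button in a round black housing in the middle of its top. Origin: centre of its underside at table level.
- log_button_top (a point): Middle of the top face of the green round button (28 mm diameter, pressed straight down), 52 mm above the table when out, standing 10 mm proud of its 44 mm wide black housing; it moves with the button.
- log_button (a joint): Travel of the log button in m: 0 out, 0.006 fully down; a spring returns it. Fully down takes about 5 N.
- screwdriver: Loose screwdriver with a red handle lying between the robot and the board, about 200 mm long. A bystander. Origin: under its middle.
- solder_spool: Loose silver spool of solder, 50 mm diameter, 40 mm high, standing upright beyond the tray. A bystander. Origin: centre of its underside.
- flux_jar: Loose small jar with a white cap, 40 mm diameter, 45 mm high, beyond the button box. A bystander. Origin: centre of its underside.
- pliers: Loose pliers with green grips, about 150 mm long and 10 mm high, lying flat between the robot and the tray. A bystander. Origin: on its underside, near the pivot.

How it is judged:
By the outcome, as a careful person would: the job done as asked, in the order asked, and still so for the second after the job is handed in, with the robot touching nothing.
It also fails if it takes over 51 s, if anything falls off the work surface, if the arm or the gripper's body presses on something with over 40 N, if the wrist force passes 120 N, or if a joint passes its speed limit or range.

### The arm

A 6-joint arm with a two-finger parallel gripper is mounted at the origin on the work surface. World frame = base frame: x ahead of the robot, y to its left, z up, the work surface at z = 0. Lengths are in m, angles in rad, forces in N, time in s.
With the tool pointing down it reaches from about 0.35 to 0.85 m from the base axis. Payload 8.1 kg.
Tool frame: the origin (TCP) lies on the centre line of the jaws, within the pads' length; the fingertips stand env.nose_length ahead of it and the grasp point (between the pads) lies 8 mm behind it (env.nose_length is the distance from the TCP to the fingertips, in m); z points along the fingers, y is the line along which they close (so a half turn about z gives the same grasp; the last joint's range is limited). The gripper opens to 93 mm and grips with 3 to 60 N. Pads are 15 mm wide; open, the fingers measure 128 mm over their backs; the gripper's body (75 mm by 188 mm) begins 65 mm behind the grasp point.
Start: joints at [1.045, 0.13, 1.488, -0, 1.523, -0.085], TCP at [0.256, 0.543, 0.23] pointing down, gripper open.
Joint ranges: [-2.96, 2.96], [-0.89, 2.26], [0.02, 2.5], [-1.34, 4.48], [0, 2.73], [-2.66, 2.66]. Speed limits (rad/s): [2.39, 2.39, 2.79, 3.14, 3.14, 3.14].

### API

Orientations are given as a unit quaternion [w, x, y, z].
In Python, from bench import env, viewer gives the robot as it stands. The module is installed in compiled form; this text tells all that it offers.
- The arm moves only by the tool carry_out, never from a script. Its argument "rows" is a list of rows, each an object of numbers: "tx", "ty", "tz": the shift along the world's x, y, z in m; "rx", "ry", "rz": the turn, a rotation vector about the world's x, y, z in degrees; "fingers": the finger opening in m, from 0 to 0.093. In form: [{"tx": .., "ty": .., "tz": .., "rx": .., "ry": .., "rz": .., "fingers": ..}, ...]. A call has 1 to 8 rows; each row is the pose to reach, as a shift and turn from the pose commanded when the call began; what a row does not reach only later rows make up. A row lasts 1/10 s, in which the tool goes at most 50 mm and 8.59 degrees, less where a joint would pass 70% of its speed; a pose out of reach is approached as far as the arm can. A call with a gripper value outside its range is refused whole. The fingers move at their own pace and stop on an object; "grip_force" is the grip in N (left out, the last holds). Time passes only in rows, so rows that repeat a pose let the fingers close. It gives the time, the measured TCP pose, the force, the opening and the grip force at its end, in the units of the state.
- env.get_state(): the state, without advancing time (a new reading comes with each control period).
- viewer.snapshot(name): name is "scene" or "top"; returns a dict with "color" (400x640x3 uint8, blue, green, red), "fx", "fy", "cx", "cy" (pixels), "dist" ([k1, k2, p1, p2, k3] as OpenCV has them; the pictures are not rectified), "rvec" (rotation vector, rad) and "tvec" (3), from world to camera coordinates, as OpenCV has them. Camera axes: x right, y down, z forward; pixel columns grow to the right and rows downward; lengths in m; the calibration is good to about 2 mm. A picture is of the moment at which its call begins. There is no depth.
- env.finish_job(): hands the job in; it is judged then, once.
The state is a dict: "time_s": time; "q": joint angles; "joint_velocities": joint speeds; "joint_torque": joint torques, N m; "ee_pos": TCP position; "tool_rot": TCP orientation; "wrist_force": force on the tool from outside, world axes, zero at the start; "wrist_torque": the same for the moment, N m; "grip_width": finger opening in m; "gripper_force": force on a finger pad.
Only numpy, scipy, OpenCV 4.12 (cv2) and the standard library are available. Lean on these libraries where they do the work, as an engineer would, in place of code of your own. Each camera call takes 0.05 s, during which the arm holds its last target. There are 200 camera calls.

## Working session

There is one attempt and no reset: what is moved stays moved. The work goes in short steps, Python scripts to look and compute and a tool call to move; the robot and the scene stay as the last step left them, time stands still between calls to the robot, and variables do not carry over. Pictures are saved under pics/ and viewed, at most 10 in all, crops included, and the job is handed in when it is done.

Besides the shell and the picture viewer there is one more tool, called after ">>>" as a command line: name --argument value ..., lists and objects as JSON in quotes. carry_out: Moves the arm, as the interface text tells. Its arguments: {"type":"object","properties":{"rows":{"type":"array","items":{"type":"object","properties":{"tx":{"type":"number"},"ty":{"type":"number"},"tz":{"type":"number"},"rx":{"type":"number"},"ry":{"type":"number"},"rz":{"type":"number"},"fingers":{"type":"number"}}}},"grip_force":{"type":"number"}},"required":["rows"]}

```bash
mkdir -p pics; cat > h.py <<'E'
import cv2, numpy as np
from bench import env, viewer
def ray(s,uv,z):
    K=np.array([[s["fx"],0,s["cx"]],[0,s["fy"],s["cy"]],[0,0,1.]])
    n=cv2.undistortPoints(np.array([[uv]],float),K,np.array(s["dist"],float))[0,0]
    R=cv2.Rodrigues(np.array(s["rvec"],float))[0]; t=np.array(s["tvec"],float).ravel()
    c=-R.T@t; d=R.T@np.array([n[0],n[1],1.])
    return c+d*(z-c[2])/d[2]
E
python3 - <<'E'
from h import *
for n in("scene","top"):
    s=viewer.snapshot(n); cv2.imwrite(f"pics/{n}0.png",s["color"])
    R=cv2.Rodrigues(np.array(s["rvec"],float))[0]; print(n,-R.T@np.array(s["tvec"]).ravel())
print(env.nose_length, env.get_state())
E
```

```text
scene [ 1.0701402  -0.48744881  0.69746404]
top [ 0.38221773 -0.0090598   0.91629313]
0.011 {'time_s': 0.1, 'q': array([ 1.04456333e+00,  1.31139537e-01,  1.48914292e+00, -4.36093126e-05,
        1.52299244e+00, -8.54041375e-02]), 'joint_velocities': array([ 0.00095334, -0.00297368, -0.0020001 , -0.00173954, -0.00074141,
        0.00031441]), 'joint_torque': array([ 9.23673288e-04, -5.61345971e+01, -4.93094766e+01,  7.69947236e-02,
        2.93139671e-02,  3.79428252e-05]), 'ee_pos': array([0.25576451, 0.54221787, 0.22867521]), 'tool_rot': array([-2.32471082e-04,  2.18632934e-01,  9.75806811e-01, -8.08650327e-04]), 'wrist_force': array([ 0.18324464, -0.23416504,  0.17270538]), 'wrist_torque': array([ 0.03884232, -0.03456028, -0.00398856]), 'gripper_force': 0.0, 'grip_width': 0.09297439625709512}
```

View pics/top0.png

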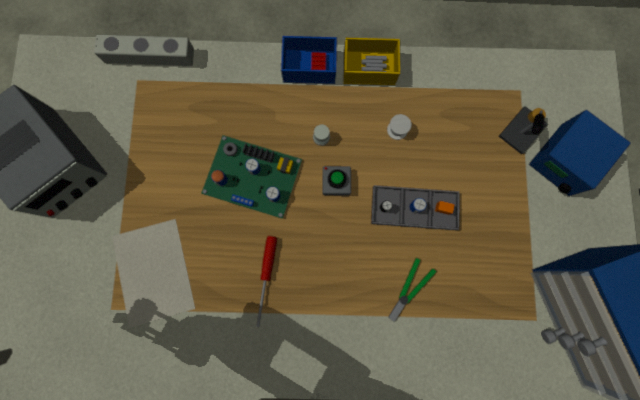

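View pics/scene0.png

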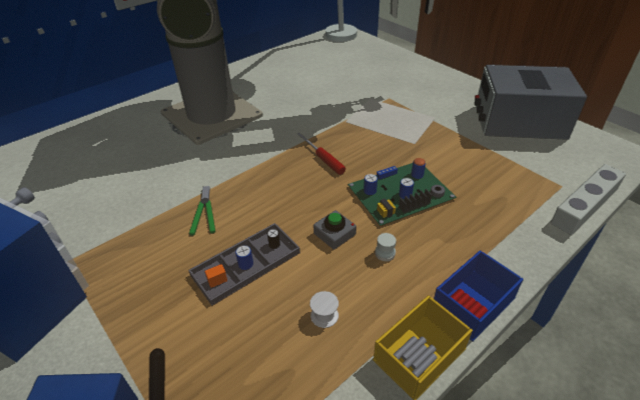

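Top view: the copper-topped bad cap is at about (218,177), the blue spare is in the middle compartment at about (420,205), and the button is at (338,178). In the scene view they are at (419,163), (244,251) and (335,218).

```bash
cat > m.py <<'E'
from h import *
def blob(im,uv,r,f):
    x,y=uv; c=im[y-r:y+r,x-r:x+r]; h=cv2.cvtColor(c,cv2.COLOR_BGR2HSV).astype(int)
    m=f(h[...,0],h[...,1],h[...,2]).astype(np.uint8)
    n,l,st,ce=cv2.connectedComponentsWithStats(m); i=1+np.argmax(st[1:,4])
    k=max(cv2.findContours((l==i).astype(np.uint8),0,1)[0],key=len)
    e=cv2.fitEllipse(k)
    return ce[i]+[x-r,y-r], np.array(e[0])+[x-r,y-r], np.round(e[1],1), st[i]
cop=lambda h,s,v:((h<14)|(h>175))&(s>80)&(v>50)
sil=lambda h,s,v:(s<60)&(v>110)
gre=lambda h,s,v:(h>45)&(h<75)&(s>120)&(v>50)
pts={"bad":((218,177),(419,163),cop,.052),"spare":((420,205),(244,251),sil,.044),"button":((338,178),(335,218),gre,.052),
"g1":((252,165),(407,183),sil,.05),"g2":((272,193),(371,179),sil,.05)}
T=viewer.snapshot("top");S=viewer.snapshot("scene")
for k,(a,b,f,z) in pts.items():
    for s,uv in((T,a),(S,b)):
        c,e,ax,st=blob(s["color"],uv,13,f)
        print(k,c.round(1),e.round(1),ax,st[4],"P",ray(s,c,z).round(4),ray(s,e,z).round(4))
big=[cv2.resize(s["color"][v-20:v+20,u-25:u+25],None,fx=5,fy=5,interpolation=0) for k in("bad","spare","button") for s,(u,v) in((T,pts[k][0]),(S,pts[k][1]))]
cv2.imwrite("pics/crop.png",np.vstack([np.hstack(big[0::2]),np.hstack(big[1::2])]))
E
python3 m.py
```

```text
bad [217.2 175.6] [217.2 175.6] [10.7 11.3] 108 P [0.5851 0.2155 0.052 ] [0.585  0.2155 0.052 ]
bad [419.2 161.2] [419.2 161.2] [ 6.7 10.5] 67 P [0.589  0.2135 0.052 ] [0.589  0.2134 0.052 ]
spare [419.3 203.9] [419.3 203.9] [10.3 10.9] 102 P [ 0.5344 -0.2395  0.044 ] [ 0.5344 -0.2395  0.044 ]
spare [242.8 250.5] [242.8 250.5] [ 9.2 13.6] 113 P [ 0.5358 -0.2403  0.044 ] [ 0.5357 -0.2403  0.044 ]
button [336.7 177.3] [336.7 177.3] [11.2 11.7] 119 P [ 0.5887 -0.0527  0.052 ] [ 0.5886 -0.0527  0.052 ]
button [334.4 218.4] [334.4 218.4] [11.1 12.9] 128 P [ 0.5952 -0.0577  0.052 ] [ 0.5953 -0.0578  0.052 ]
g1 [251.3 164.1] [251.3 164.1] [10.3 10.7] 99 P [0.6144 0.1409 0.05  ] [0.6144 0.1409 0.05  ]
g1 [406.8 181.6] [406.7 181.6] [ 7.  11.8] 77 P [0.6163 0.1389 0.05  ] [0.6162 0.1389 0.05  ]
g2 [272.  192.4] [272.  192.4] [10.3 10.9] 102 P [0.5506 0.0913 0.05  ] [0.5506 0.0913 0.05  ]
g2 [370.4 177.4] [370.3 177.4] [ 7.  11.8] 78 P [0.5521 0.0898 0.05  ] [0.5522 0.0897 0.05  ]
```

View pics/crop.png

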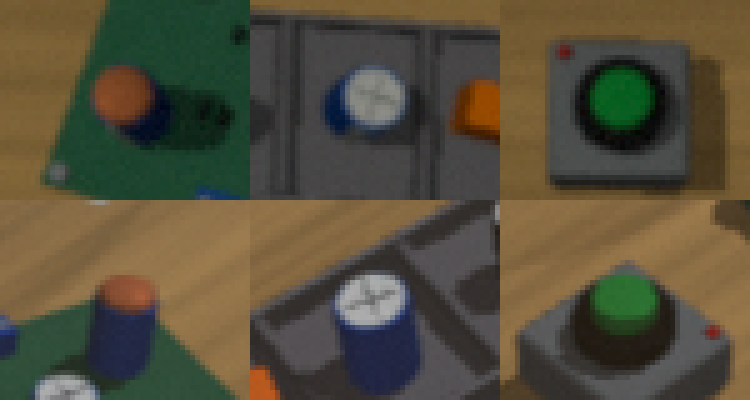

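Measured points: bad top is about (0.587, 0.2145), spare about (0.535, -0.240) and button about (0.590, -0.054). The two views agree within a few mm, and the spacings match the given sizes. Next I close the fingers and travel high.

>>> carry_out --rows '[{"tx": 0.02, "ty": -0.02, "fingers": 0}, {"tx": 0.05, "ty": -0.05, "fingers": 0}, {"tx": 0.08, "ty": -0.08, "fingers": 0}, {"tx": 0.11, "ty": -0.11, "fingers": 0}, {"tx": 0.14, "ty": -0.14, "fingers": 0}, {"tx": 0.17, "ty": -0.17, "fingers": 0}, {"tx": 0.2, "ty": -0.2, "fingers": 0}, {"tx": 0.23, "ty": -0.23, "fingers": 0}]'

```text
invalid input at $.rows[0]: expected keys tx, ty, tz, rx, ry, rz, fingers
```

>>> carry_out --rows '[{"tx": 0.03, "ty": -0.03}, {"tx": 0.06, "ty": -0.06}, {"tx": 0.09, "ty": -0.085}, {"tx": 0.101, "ty": -0.0985}, {"tx": 0.101, "ty": -0.0985, "tz": -0.03}, {"tx": 0.101, "ty": -0.0985, "tz": -0.06}, {"tx": 0.101, "ty": -0.0985, "tz": -0.09}, {"tx": 0.101, "ty": -0.0985, "tz": -0.09}]'

```text
invalid input at $.rows[0]: expected keys tx, ty, tz, rx, ry, rz, fingers
```

>>> carry_out --rows '[{"tx": 0.02, "ty": -0.02, "tz": 0, "rx": 0, "ry": 0, "rz": 0, "fingers": 0}, {"tx": 0.05, "ty": -0.05, "tz": 0, "rx": 0, "ry": 0, "rz": 0, "fingers": 0}, {"tx": 0.08, "ty": -0.08, "tz": 0, "rx": 0, "ry": 0, "rz": 0, "fingers": 0}, {"tx": 0.11, "ty": -0.11, "tz": 0, "rx": 0, "ry": 0, "rz": 0, "fingers": 0}, {"tx": 0.14, "ty": -0.14, "tz": 0, "rx": 0, "ry": 0, "rz": 0, "fingers": 0}, {"tx": 0.17, "ty": -0.17, "tz": 0, "rx": 0, "ry": 0, "rz": 0, "fingers": 0}, {"tx": 0.2, "ty": -0.2, "tz": 0, "rx": 0, "ry": 0, "rz": 0, "fingers": 0}, {"tx": 0.23, "ty": -0.23, "tz": 0, "rx": 0, "ry": 0, "rz": 0, "fingers": 0}]' --grip_force 5

```text
time_s: 1.0
ee_pos: [0.4869, 0.3112, 0.2295]
tool_rot: [-0.0, 0.219, 0.976, -0.0]
wrist_force: [0.5, 0.5, 0.6]
grip_width: 0.0333
gripper_force: 0.0
```

>>> carry_out --rows '[{"tx": 0.03, "ty": -0.03, "tz": 0, "rx": 0, "ry": 0, "rz": 0, "fingers": 0}, {"tx": 0.06, "ty": -0.06, "tz": 0, "rx": 0, "ry": 0, "rz": 0, "fingers": 0}, {"tx": 0.09, "ty": -0.085, "tz": 0, "rx": 0, "ry": 0, "rz": 0, "fingers": 0}, {"tx": 0.101, "ty": -0.0985, "tz": 0, "rx": 0, "ry": 0, "rz": 0, "fingers": 0}, {"tx": 0.101, "ty": -0.0985, "tz": -0.03, "rx": 0, "ry": 0, "rz": 0, "fingers": 0}, {"tx": 0.101, "ty": -0.0985, "tz": -0.06, "rx": 0, "ry": 0, "rz": 0, "fingers": 0}, {"tx": 0.101, "ty": -0.0985, "tz": -0.09, "rx": 0, "ry": 0, "rz": 0, "fingers": 0}, {"tx": 0.101, "ty": -0.0985, "tz": -0.09, "rx": 0, "ry": 0, "rz": 0, "fingers": 0}]'

```text
time_s: 1.8
ee_pos: [0.5831, 0.2136, 0.134]
tool_rot: [-0.004, 0.218, 0.976, -0.002]
wrist_force: [-0.1, -0.1, -0.8]
grip_width: 0.0004
gripper_force: 0.0
```

```bash
python3 - <<'E'
from h import *
for i in range(3):
    S=viewer.snapshot("scene"); st=env.get_state(); print(st["ee_pos"].round(4),st["tool_rot"].round(4),abs(st["joint_velocities"]).max())
T=viewer.snapshot("top")
im=np.vstack([cv2.resize(s["color"][v-50:v+50,u-80:u+80],None,fx=3,fy=3) for s,u,v in((T,217,175),(S,419,150))])
cv2.imwrite("pics/near.png",im)
E
```

```text
[0.5846 0.214  0.1371] [-0.0026  0.2184  0.9758 -0.0013] 0.06400489855587306
[0.5862 0.2145 0.1395] [-8.000e-04  2.184e-01  9.759e-01 -3.000e-04] 0.04440484224911925
[0.5874 0.2147 0.1412] [6.000e-04 2.184e-01 9.759e-01 4.000e-04] 0.024001387357484517
```

View pics/near.png

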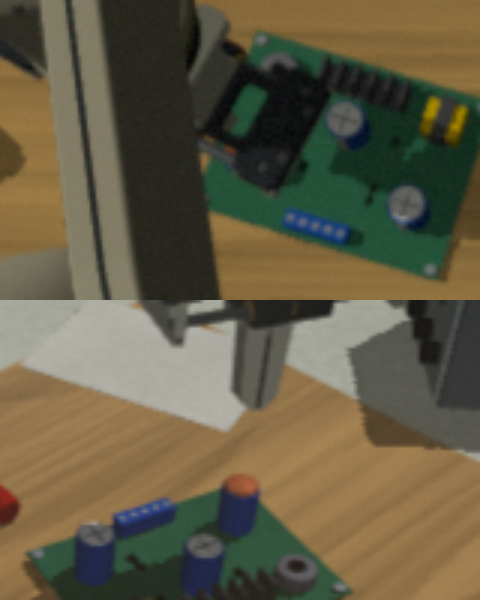

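The closed fingertips are above the copper dome: tip at about scene (424,135), dome at (419,161). I descend slowly, then check.

>>> carry_out --rows '[{"tx": 0, "ty": 0, "tz": -0.01, "rx": 0, "ry": 0, "rz": 0, "fingers": 0}, {"tx": 0, "ty": 0, "tz": -0.02, "rx": 0, "ry": 0, "rz": 0, "fingers": 0}, {"tx": 0, "ty": 0, "tz": -0.03, "rx": 0, "ry": 0, "rz": 0, "fingers": 0}, {"tx": 0, "ty": 0, "tz": -0.04, "rx": 0, "ry": 0, "rz": 0, "fingers": 0}, {"tx": 0, "ty": 0, "tz": -0.047, "rx": 0, "ry": 0, "rz": 0, "fingers": 0}, {"tx": 0, "ty": 0, "tz": -0.052, "rx": 0, "ry": 0, "rz": 0, "fingers": 0}, {"tx": 0, "ty": 0, "tz": -0.054, "rx": 0, "ry": 0, "rz": 0, "fingers": 0}, {"tx": 0, "ty": 0, "tz": -0.054, "rx": 0, "ry": 0, "rz": 0, "fingers": 0}]'

```text
time_s: 2.8
ee_pos: [0.5869, 0.2141, 0.0853]
tool_rot: [-0.0, 0.219, 0.976, -0.0]
wrist_force: [0.2, 0.2, 0.8]
grip_width: 0.0006
gripper_force: 0.0
```

```bash
cat > near.py <<'E'
import sys
from h import *
n,u,v=sys.argv[1],int(sys.argv[2]),int(sys.argv[3])
S=viewer.snapshot("scene"); st=env.get_state(); print(st["ee_pos"].round(4),st["time_s"])
K=np.array([[S["fx"],0,S["cx"]],[0,S["fy"],S["cy"]],[0,0,1.]])
p=st["ee_pos"]-[0,0,.011]
uv=cv2.projectPoints(p[None],np.array(S["rvec"],float),np.array(S["tvec"],float),K,np.array(S["dist"],float))[0][0,0]
print("tip px",uv,"crop",(uv-[u-40,v-30])*10)
cv2.imwrite(f"pics/{n}.png",cv2.resize(S["color"][v-30:v+30,u-40:u+40],None,fx=10,fy=10,interpolation=cv2.INTER_CUBIC))
E
python3 near.py n1 419 155
```

```text
[0.5871 0.2142 0.0858] 2.85
tip px [420.01202859 152.82278536] crop [410.1202859  278.22785361]
```

View pics/n1.png

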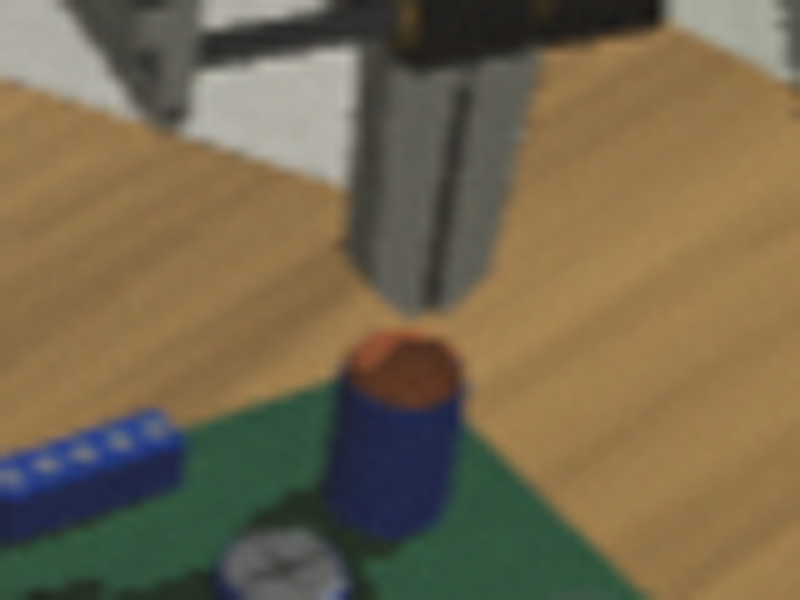

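The tips stand about 2 cm above the dome, centred (tip at crop (412,300), dome at (405,365)). I hold over 2 s, then lift.

>>> carry_out --rows '[{"tx": 0, "ty": 0, "tz": 0, "rx": 0, "ry": 0, "rz": 0, "fingers": 0}, {"tx": 0, "ty": 0, "tz": 0, "rx": 0, "ry": 0, "rz": 0, "fingers": 0}, {"tx": 0, "ty": 0, "tz": 0, "rx": 0, "ry": 0, "rz": 0, "fingers": 0}, {"tx": 0, "ty": 0, "tz": 0, "rx": 0, "ry": 0, "rz": 0, "fingers": 0}, {"tx": 0, "ty": 0, "tz": 0, "rx": 0, "ry": 0, "rz": 0, "fingers": 0}, {"tx": 0, "ty": 0, "tz": 0, "rx": 0, "ry": 0, "rz": 0, "fingers": 0}, {"tx": 0, "ty": 0, "tz": 0, "rx": 0, "ry": 0, "rz": 0, "fingers": 0}, {"tx": 0, "ty": 0, "tz": 0, "rx": 0, "ry": 0, "rz": 0, "fingers": 0}]'

```text
time_s: 3.65
ee_pos: [0.587, 0.2141, 0.0856]
tool_rot: [-0.0, 0.219, 0.976, -0.0]
wrist_force: [0.1, -0.0, 0.2]
grip_width: 0.0003
gripper_force: 0.0
```

>>> carry_out --rows '[{"tx": 0, "ty": 0, "tz": 0, "rx": 0, "ry": 0, "rz": 0, "fingers": 0}, {"tx": 0, "ty": 0, "tz": 0, "rx": 0, "ry": 0, "rz": 0, "fingers": 0}, {"tx": 0, "ty": 0, "tz": 0, "rx": 0, "ry": 0, "rz": 0, "fingers": 0}, {"tx": 0, "ty": 0, "tz": 0, "rx": 0, "ry": 0, "rz": 0, "fingers": 0}, {"tx": 0, "ty": 0, "tz": 0, "rx": 0, "ry": 0, "rz": 0, "fingers": 0}, {"tx": 0, "ty": 0, "tz": 0, "rx": 0, "ry": 0, "rz": 0, "fingers": 0}, {"tx": 0, "ty": 0, "tz": 0, "rx": 0, "ry": 0, "rz": 0, "fingers": 0}, {"tx": 0, "ty": 0, "tz": 0, "rx": 0, "ry": 0, "rz": 0, "fingers": 0}]'

```text
time_s: 4.45
ee_pos: [0.587, 0.2142, 0.0856]
tool_rot: [-0.0, 0.219, 0.976, 0.0]
wrist_force: [0.1, 0.1, -0.7]
grip_width: 0.0002
gripper_force: 0.0
```

>>> carry_out --rows '[{"tx": 0, "ty": 0, "tz": 0, "rx": 0, "ry": 0, "rz": 0, "fingers": 0}, {"tx": 0, "ty": 0, "tz": 0, "rx": 0, "ry": 0, "rz": 0, "fingers": 0}, {"tx": 0, "ty": 0, "tz": 0, "rx": 0, "ry": 0, "rz": 0, "fingers": 0}, {"tx": 0, "ty": 0, "tz": 0, "rx": 0, "ry": 0, "rz": 0, "fingers": 0}, {"tx": 0, "ty": 0, "tz": 0, "rx": 0, "ry": 0, "rz": 0, "fingers": 0}, {"tx": 0, "ty": 0, "tz": 0, "rx": 0, "ry": 0, "rz": 0, "fingers": 0}, {"tx": 0, "ty": 0, "tz": 0, "rx": 0, "ry": 0, "rz": 0, "fingers": 0}, {"tx": 0, "ty": 0, "tz": 0, "rx": 0, "ry": 0, "rz": 0, "fingers": 0}]'

```text
time_s: 5.25
ee_pos: [0.587, 0.2141, 0.0856]
tool_rot: [-0.0, 0.219, 0.976, -0.0]
wrist_force: [0.9, -0.2, 0.6]
grip_width: 0.0005
gripper_force: 0.0
```

>>> carry_out --rows '[{"tx": 0, "ty": 0, "tz": 0.02, "rx": 0, "ry": 0, "rz": 0, "fingers": 0}, {"tx": 0, "ty": 0, "tz": 0.05, "rx": 0, "ry": 0, "rz": 0, "fingers": 0}, {"tx": 0, "ty": 0, "tz": 0.08, "rx": 0, "ry": 0, "rz": 0, "fingers": 0}, {"tx": 0, "ty": 0, "tz": 0.11, "rx": 0, "ry": 0, "rz": 0, "fingers": 0}, {"tx": 0, "ty": -0.02, "tz": 0.124, "rx": 0, "ry": 0, "rz": 0, "fingers": 0}, {"tx": -0.005, "ty": -0.05, "tz": 0.124, "rx": 0, "ry": 0, "rz": 0, "fingers": 0}, {"tx": -0.01, "ty": -0.08, "tz": 0.124, "rx": 0, "ry": 0, "rz": 0, "fingers": 0}, {"tx": -0.012, "ty": -0.11, "tz": 0.124, "rx": 0, "ry": 0, "rz": 0, "fingers": 0}]'

```text
time_s: 6.05
ee_pos: [0.5746, 0.1033, 0.2099]
tool_rot: [0.0, 0.218, 0.976, 0.0]
wrist_force: [0.4, -1.2, -0.8]
grip_width: 0.0005
gripper_force: 0.0
```

>>> carry_out --rows '[{"tx": -0.005, "ty": -0.04, "tz": 0, "rx": 0, "ry": 0, "rz": 0, "fingers": 0}, {"tx": -0.01, "ty": -0.08, "tz": 0, "rx": 0, "ry": 0, "rz": 0, "fingers": 0}, {"tx": -0.015, "ty": -0.12, "tz": 0, "rx": 0, "ry": 0, "rz": 0, "fingers": 0}, {"tx": -0.02, "ty": -0.16, "tz": 0, "rx": 0, "ry": 0, "rz": 0, "fingers": 0}, {"tx": -0.025, "ty": -0.2, "tz": 0, "rx": 0, "ry": 0, "rz": 0, "fingers": 0}, {"tx": -0.03, "ty": -0.24, "tz": 0, "rx": 0, "ry": 0, "rz": 0, "fingers": 0}, {"tx": -0.035, "ty": -0.28, "tz": 0, "rx": 0, "ry": 0, "rz": 0, "fingers": 0}, {"tx": -0.04, "ty": -0.31, "tz": 0, "rx": 0, "ry": 0, "rz": 0, "fingers": 0}]'

```text
time_s: 6.85
ee_pos: [0.5344, -0.2082, 0.2098]
tool_rot: [0.0, 0.219, 0.976, -0.0]
wrist_force: [0.2, 1.0, 0.1]
grip_width: 0.0005
gripper_force: 0.0
```

>>> carry_out --rows '[{"tx": 0, "ty": -0.02, "tz": 0, "rx": 0, "ry": 0, "rz": 0, "fingers": 0}, {"tx": 0, "ty": -0.0345, "tz": 0, "rx": 0, "ry": 0, "rz": 0, "fingers": 0}, {"tx": 0, "ty": -0.0345, "tz": 0, "rx": 0, "ry": 0, "rz": 0, "fingers": 0}, {"tx": 0, "ty": -0.0345, "tz": -0.02, "rx": 0, "ry": 0, "rz": 0, "fingers": 0}, {"tx": 0, "ty": -0.0345, "tz": -0.04, "rx": 0, "ry": 0, "rz": 0, "fingers": 0}, {"tx": 0, "ty": -0.0345, "tz": -0.06, "rx": 0, "ry": 0, "rz": 0, "fingers": 0}, {"tx": 0, "ty": -0.0345, "tz": -0.08, "rx": 0, "ry": 0, "rz": 0, "fingers": 0}, {"tx": 0, "ty": -0.0345, "tz": -0.08, "rx": 0, "ry": 0, "rz": 0, "fingers": 0}]'

```text
time_s: 7.65
ee_pos: [0.5333, -0.2379, 0.1262]
tool_rot: [-0.003, 0.218, 0.976, 0.001]
wrist_force: [0.4, 0.5, -0.9]
grip_width: 0.0007
gripper_force: 0.0
```

>>> carry_out --rows '[{"tx": 0, "ty": 0, "tz": 0, "rx": 0, "ry": 0, "rz": 0, "fingers": 0}, {"tx": 0, "ty": 0, "tz": -0.01, "rx": 0, "ry": 0, "rz": 0, "fingers": 0}, {"tx": 0, "ty": 0, "tz": -0.02, "rx": 0, "ry": 0, "rz": 0, "fingers": 0}, {"tx": 0, "ty": 0, "tz": -0.03, "rx": 0, "ry": 0, "rz": 0, "fingers": 0}, {"tx": 0, "ty": 0, "tz": -0.04, "rx": 0, "ry": 0, "rz": 0, "fingers": 0}, {"tx": 0, "ty": 0, "tz": -0.048, "rx": 0, "ry": 0, "rz": 0, "fingers": 0}, {"tx": 0, "ty": 0, "tz": -0.053, "rx": 0, "ry": 0, "rz": 0, "fingers": 0}, {"tx": 0, "ty": 0, "tz": -0.055, "rx": 0, "ry": 0, "rz": 0, "fingers": 0}]'

```text
time_s: 8.45
ee_pos: [0.5345, -0.2402, 0.0737]
tool_rot: [-0.001, 0.219, 0.976, 0.0]
wrist_force: [0.1, -0.8, 0.2]
grip_width: 0.0003
gripper_force: 0.0
```

```bash
python3 near.py n2 243 245
```

```text
[ 0.5347 -0.2402  0.0739] 8.5
tip px [241.12743154 243.59898439] crop [381.27431541 285.98984385]
```

View pics/n2.png

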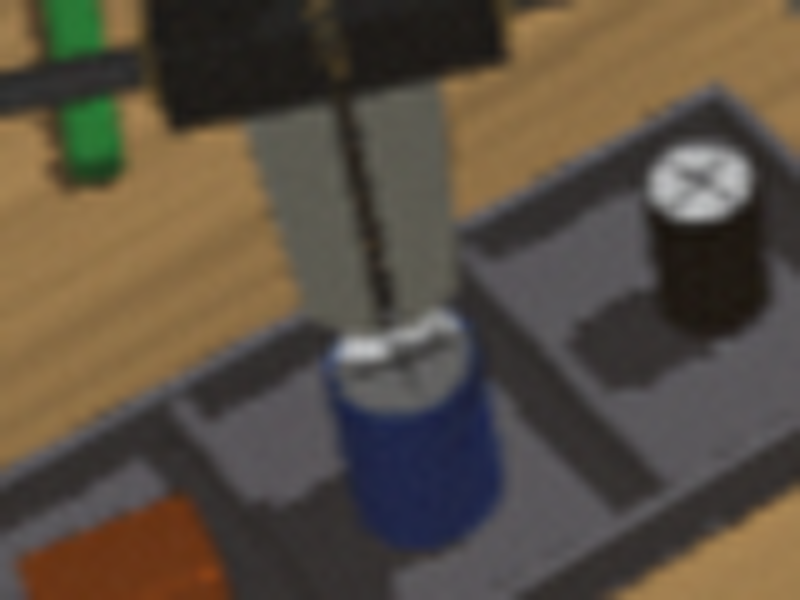

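Tips are about 2 cm above the spare's top (tip edge at crop (385,330), top middle about (400,360)), and it is undisturbed. I hold, then go to the button.

>>> carry_out --rows '[{"tx": 0, "ty": 0, "tz": 0, "rx": 0, "ry": 0, "rz": 0, "fingers": 0}, {"tx": 0, "ty": 0, "tz": 0, "rx": 0, "ry": 0, "rz": 0, "fingers": 0}, {"tx": 0, "ty": 0, "tz": 0, "rx": 0, "ry": 0, "rz": 0, "fingers": 0}, {"tx": 0, "ty": 0, "tz": 0, "rx": 0, "ry": 0, "rz": 0, "fingers": 0}, {"tx": 0, "ty": 0, "tz": 0, "rx": 0, "ry": 0, "rz": 0, "fingers": 0}, {"tx": 0, "ty": 0, "tz": 0, "rx": 0, "ry": 0, "rz": 0, "fingers": 0}, {"tx": 0, "ty": 0, "tz": 0, "rx": 0, "ry": 0, "rz": 0, "fingers": 0}, {"tx": 0, "ty": 0, "tz": 0, "rx": 0, "ry": 0, "rz": 0, "fingers": 0}]'

```text
time_s: 9.3
ee_pos: [0.535, -0.2403, 0.0746]
tool_rot: [-0.0, 0.219, 0.976, 0.0]
wrist_force: [1.0, -0.6, -0.8]
grip_width: 0.0005
gripper_force: 0.0
```

>>> carry_out --rows '[{"tx": 0, "ty": 0, "tz": 0, "rx": 0, "ry": 0, "rz": 0, "fingers": 0}, {"tx": 0, "ty": 0, "tz": 0, "rx": 0, "ry": 0, "rz": 0, "fingers": 0}, {"tx": 0, "ty": 0, "tz": 0, "rx": 0, "ry": 0, "rz": 0, "fingers": 0}, {"tx": 0, "ty": 0, "tz": 0, "rx": 0, "ry": 0, "rz": 0, "fingers": 0}, {"tx": 0, "ty": 0, "tz": 0, "rx": 0, "ry": 0, "rz": 0, "fingers": 0}, {"tx": 0, "ty": 0, "tz": 0, "rx": 0, "ry": 0, "rz": 0, "fingers": 0}, {"tx": 0, "ty": 0, "tz": 0, "rx": 0, "ry": 0, "rz": 0, "fingers": 0}, {"tx": 0, "ty": 0, "tz": 0, "rx": 0, "ry": 0, "rz": 0, "fingers": 0}]'

```text
time_s: 10.1
ee_pos: [0.535, -0.2404, 0.0747]
tool_rot: [0.0, 0.219, 0.976, -0.0]
wrist_force: [0.1, 0.3, 0.1]
grip_width: 0.0003
gripper_force: 0.0
```

>>> carry_out --rows '[{"tx": 0, "ty": 0, "tz": 0, "rx": 0, "ry": 0, "rz": 0, "fingers": 0}, {"tx": 0, "ty": 0, "tz": 0, "rx": 0, "ry": 0, "rz": 0, "fingers": 0}, {"tx": 0, "ty": 0, "tz": 0, "rx": 0, "ry": 0, "rz": 0, "fingers": 0}, {"tx": 0, "ty": 0, "tz": 0, "rx": 0, "ry": 0, "rz": 0, "fingers": 0}, {"tx": 0, "ty": 0, "tz": 0, "rx": 0, "ry": 0, "rz": 0, "fingers": 0}, {"tx": 0, "ty": 0, "tz": 0, "rx": 0, "ry": 0, "rz": 0, "fingers": 0}, {"tx": 0, "ty": 0, "tz": 0, "rx": 0, "ry": 0, "rz": 0, "fingers": 0}, {"tx": 0, "ty": 0, "tz": 0, "rx": 0, "ry": 0, "rz": 0, "fingers": 0}]'

```text
time_s: 10.9
ee_pos: [0.535, -0.2403, 0.0746]
tool_rot: [-0.0, 0.219, 0.976, -0.0]
wrist_force: [-0.2, -1.0, -0.1]
grip_width: 0.0
gripper_force: 0.0
```

>>> carry_out --rows '[{"tx": 0, "ty": 0, "tz": 0.02, "rx": 0, "ry": 0, "rz": 0, "fingers": 0}, {"tx": 0, "ty": 0, "tz": 0.05, "rx": 0, "ry": 0, "rz": 0, "fingers": 0}, {"tx": 0, "ty": 0, "tz": 0.08, "rx": 0, "ry": 0, "rz": 0, "fingers": 0}, {"tx": 0, "ty": 0, "tz": 0.11, "rx": 0, "ry": 0, "rz": 0, "fingers": 0}, {"tx": 0, "ty": 0.02, "tz": 0.12, "rx": 0, "ry": 0, "rz": 0, "fingers": 0}, {"tx": 0.01, "ty": 0.05, "tz": 0.12, "rx": 0, "ry": 0, "rz": 0, "fingers": 0}, {"tx": 0.02, "ty": 0.085, "tz": 0.12, "rx": 0, "ry": 0, "rz": 0, "fingers": 0}, {"tx": 0.03, "ty": 0.12, "tz": 0.12, "rx": 0, "ry": 0, "rz": 0, "fingers": 0}]'

```text
time_s: 11.7
ee_pos: [0.5652, -0.1194, 0.1949]
tool_rot: [0.0, 0.219, 0.976, -0.0]
wrist_force: [0.3, -0.1, -0.9]
grip_width: 0.0004
gripper_force: 0.0
```

>>> carry_out --rows '[{"tx": 0.01, "ty": 0.03, "tz": 0, "rx": 0, "ry": 0, "rz": 0, "fingers": 0}, {"tx": 0.02, "ty": 0.055, "tz": 0, "rx": 0, "ry": 0, "rz": 0, "fingers": 0}, {"tx": 0.025, "ty": 0.066, "tz": 0, "rx": 0, "ry": 0, "rz": 0, "fingers": 0}, {"tx": 0.025, "ty": 0.066, "tz": -0.02, "rx": 0, "ry": 0, "rz": 0, "fingers": 0}, {"tx": 0.025, "ty": 0.066, "tz": -0.05, "rx": 0, "ry": 0, "rz": 0, "fingers": 0}, {"tx": 0.025, "ty": 0.066, "tz": -0.08, "rx": 0, "ry": 0, "rz": 0, "fingers": 0}, {"tx": 0.025, "ty": 0.066, "tz": -0.1, "rx": 0, "ry": 0, "rz": 0, "fingers": 0}, {"tx": 0.025, "ty": 0.066, "tz": -0.11, "rx": 0, "ry": 0, "rz": 0, "fingers": 0}]'

```text
time_s: 12.5
ee_pos: [0.5883, -0.0548, 0.082]
tool_rot: [-0.002, 0.219, 0.976, -0.0]
wrist_force: [0.3, -0.8, -0.0]
grip_width: 0.0007
gripper_force: 0.0
```

```bash
python3 -c "
from h import *
for i in range(5): viewer.snapshot('scene')"; python3 near.py n3 335 212
```

```text
[ 0.5912 -0.0547  0.0865] 12.8
tip px [334.18072336 208.29982491] crop [391.80723356 262.99824907]
```

View pics/n3.png

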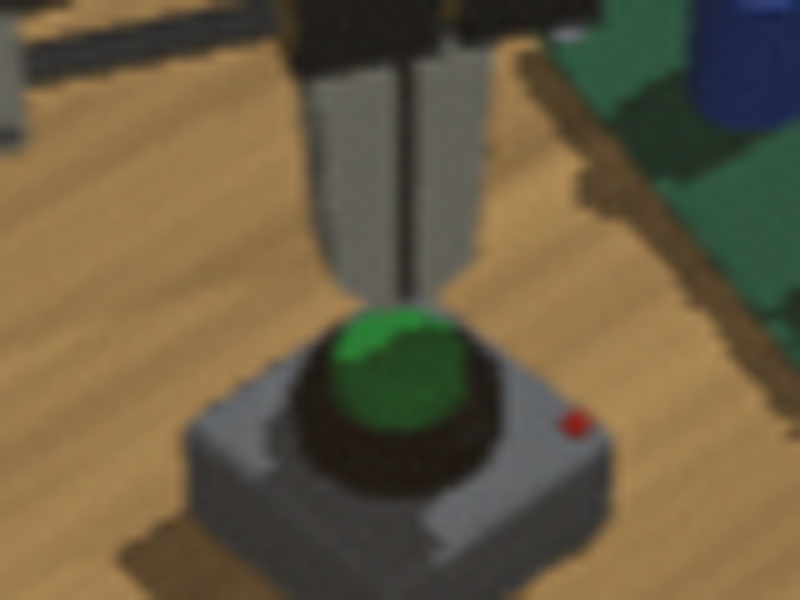

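Tips are centred above the button (tip at crop (400,300), button top about (400,345)). I press in small steps, watching the force.

>>> carry_out --rows '[{"tx": 0, "ty": 0, "tz": -0.006, "rx": 0, "ry": 0, "rz": 0, "fingers": 0}, {"tx": 0, "ty": 0, "tz": -0.012, "rx": 0, "ry": 0, "rz": 0, "fingers": 0}, {"tx": 0, "ty": 0, "tz": -0.017, "rx": 0, "ry": 0, "rz": 0, "fingers": 0}, {"tx": 0, "ty": 0, "tz": -0.02, "rx": 0, "ry": 0, "rz": 0, "fingers": 0}, {"tx": 0, "ty": 0, "tz": -0.022, "rx": 0, "ry": 0, "rz": 0, "fingers": 0}, {"tx": 0, "ty": 0, "tz": -0.024, "rx": 0, "ry": 0, "rz": 0, "fingers": 0}, {"tx": 0, "ty": 0, "tz": -0.026, "rx": 0, "ry": 0, "rz": 0, "fingers": 0}, {"tx": 0, "ty": 0, "tz": -0.026, "rx": 0, "ry": 0, "rz": 0, "fingers": 0}]'

```text
time_s: 13.6
ee_pos: [0.5899, -0.0543, 0.0586]
tool_rot: [-0.0, 0.219, 0.976, 0.0]
wrist_force: [-2.8, 0.8, 4.2]
grip_width: 0.0006
gripper_force: 2.0
```

>>> carry_out --rows '[{"tx": 0, "ty": 0, "tz": -0.001, "rx": 0, "ry": 0, "rz": 0, "fingers": 0}, {"tx": 0, "ty": 0, "tz": -0.002, "rx": 0, "ry": 0, "rz": 0, "fingers": 0}, {"tx": 0, "ty": 0, "tz": -0.002, "rx": 0, "ry": 0, "rz": 0, "fingers": 0}, {"tx": 0, "ty": 0, "tz": -0.002, "rx": 0, "ry": 0, "rz": 0, "fingers": 0}]'

```text
time_s: 14.0
ee_pos: [0.5901, -0.0543, 0.0573]
tool_rot: [0.0, 0.219, 0.976, -0.0]
wrist_force: [-4.9, -0.1, 8.1]
grip_width: 0.0003
gripper_force: 4.0
```

>>> carry_out --rows '[{"tx": 0, "ty": 0, "tz": -0.001, "rx": 0, "ry": 0, "rz": 0, "fingers": 0}, {"tx": 0, "ty": 0, "tz": -0.0015, "rx": 0, "ry": 0, "rz": 0, "fingers": 0}, {"tx": 0, "ty": 0, "tz": -0.0015, "rx": 0, "ry": 0, "rz": 0, "fingers": 0}, {"tx": 0, "ty": 0, "tz": -0.0015, "rx": 0, "ry": 0, "rz": 0, "fingers": 0}]'

```text
time_s: 14.4
ee_pos: [0.5902, -0.0544, 0.0571]
tool_rot: [0.0, 0.219, 0.976, -0.0]
wrist_force: [-10.3, 1.5, 18.6]
grip_width: 0.0006
gripper_force: 9.2
```

The tool has stopped at TCP z = 0.057 while the force climbs to 18 N, so the button is fully down. I lift away.

>>> carry_out --rows '[{"tx": 0, "ty": 0, "tz": 0.004, "rx": 0, "ry": 0, "rz": 0, "fingers": 0}, {"tx": 0, "ty": 0, "tz": 0.012, "rx": 0, "ry": 0, "rz": 0, "fingers": 0}, {"tx": 0, "ty": 0, "tz": 0.03, "rx": 0, "ry": 0, "rz": 0, "fingers": 0}, {"tx": 0, "ty": 0, "tz": 0.06, "rx": 0, "ry": 0, "rz": 0, "fingers": 0}, {"tx": 0, "ty": 0, "tz": 0.09, "rx": 0, "ry": 0, "rz": 0, "fingers": 0}, {"tx": 0, "ty": 0, "tz": 0.12, "rx": 0, "ry": 0, "rz": 0, "fingers": 0}, {"tx": 0, "ty": 0, "tz": 0.13, "rx": 0, "ry": 0, "rz": 0, "fingers": 0}, {"tx": 0, "ty": 0, "tz": 0.13, "rx": 0, "ry": 0, "rz": 0, "fingers": 0}]'

```text
time_s: 15.2
ee_pos: [0.5913, -0.0546, 0.187]
tool_rot: [0.002, 0.219, 0.976, 0.0]
wrist_force: [0.3, -0.1, -0.8]
grip_width: 0.0002
gripper_force: 0.0
```

>>> carry_out --rows '[{"tx": 0, "ty": 0, "tz": 0, "rx": 0, "ry": 0, "rz": 0, "fingers": 0}, {"tx": 0, "ty": 0, "tz": 0, "rx": 0, "ry": 0, "rz": 0, "fingers": 0}, {"tx": 0, "ty": 0, "tz": 0, "rx": 0, "ry": 0, "rz": 0, "fingers": 0}, {"tx": 0, "ty": 0, "tz": 0, "rx": 0, "ry": 0, "rz": 0, "fingers": 0}, {"tx": 0, "ty": 0, "tz": 0, "rx": 0, "ry": 0, "rz": 0, "fingers": 0}, {"tx": 0, "ty": 0, "tz": 0, "rx": 0, "ry": 0, "rz": 0, "fingers": 0}]'

```text
time_s: 15.8
ee_pos: [0.5899, -0.0543, 0.1849]
tool_rot: [-0.0, 0.219, 0.976, -0.0]
wrist_force: [-0.1, -0.2, -0.3]
grip_width: 0.0006
gripper_force: 0.0
```

```bash
python3 - <<'E'
from h import *
S=viewer.snapshot("scene"); cv2.imwrite("pics/end.png",S["color"])
E
```

```text
(no output)
```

View pics/end.png

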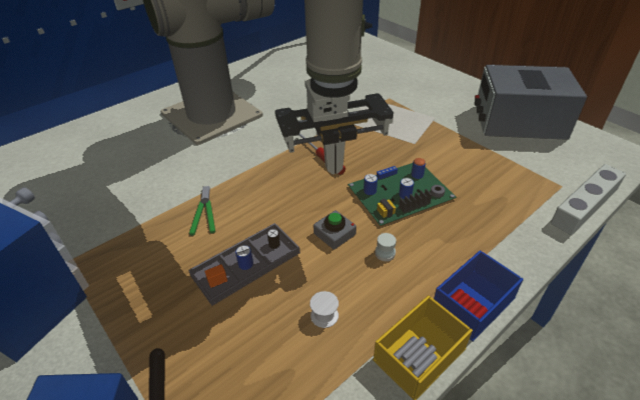

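The button at (335,218) is back up, and everything else stands where it was.

```bash
python3 -c "
from bench import env
print(env.finish_job())"
```

```text
the job is handed in; nothing more can be done
None
```

The job is handed in at about 16 s: the fingertips held about 2 cm above the bulged capacitor and then the spare for over two seconds each, then the button was pressed fully down and came back up, with nothing else touched.

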